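Prop up the gold-hoop display board

ROBOT

A 6-joint arm with a two-finger parallel gripper is mounted at the origin on the work surface. World frame = base frame: x ahead of the robot, y to its left, z up, the work surface at z = 0. Lengths are in mm, angles in rad, forces in N, time in s.
With the tool pointing down it reaches from about 400 to 925 mm from the base axis. Payload 12.5 kg.
Tool frame: the origin (TCP) lies at the very end of the fingers, on their centre line; the grasp point (between the pads) lies 19 mm behind it; z points along the fingers, y is the line along which they close (so a half turn about z gives the same grasp; the last joint's range is limited). The gripper opens to 95 mm and grips with 3 to 60 N. Pads are 20 mm wide; open, the fingers measure 119 mm over their backs; the gripper's body (75 mm by 180 mm) begins 59 mm behind the grasp point.
Start: joints at [1.065, 0.491, 1.559, -0, 1.092, -0.106], TCP at [243.257, 575.737, 214.661] pointing down, gripper open.
Joint ranges: [-3.1, 3.1], [-0.84, 2.19], [0.05, 2.79], [-1.13, 4.28], [0.06, 2.93], [-2.69, 2.69]. Speed limits (rad/s): [2.22, 2.22, 2.79, 3.14, 3.14, 3.14].

INTERFACE

Orientations are given as a unit quaternion [w, x, y, z].
In Python, from station import telemetry, imaging, order gives the robot as it stands.
- The arm moves only by the shell command python3 -m crank 'ROWS'. ROWS is JSON, a list of rows, each a list of 7 numbers: the shift along the tool's x, y, z in units of 40 mm (1.0 is 40 mm), then the turn, a rotation vector about the tool's x, y, z in units of 8 degrees (1.0 is 8 degrees), then the gripper's target within -1 to 1 (shut at 1, half-way at 0, fully open at -1). In form: [[dx, dy, dz, ax, ay, az, claw], ...]. A call has 1 to 12 rows; each row shifts and turns the commanded pose from where the row before left it, along the tool's axes as they then stand; what a row does not reach is not made up. A row lasts 1/8 s, in which the tool goes at most 62.5 mm and 10.7 degrees, less where a joint would pass 70% of its speed; a pose out of reach is approached as far as the arm can. A call is refused whole if a number of a shift passes 1 or a number of a turn 1, either way. A call with a gripper value outside its range is refused whole. The fingers move at their own pace and stop on an object; the grip force is fixed at half the most. Time passes only in rows, so rows that do not move let the fingers close. It gives the time, the measured TCP pose, the force, the opening and the grip force at its end, in the units of the state.
- telemetry.state(): the state, without advancing time (a new reading comes with each control period).
- imaging.capture(name): name is "scene" or "side" or "wrist"; returns the picture (420x560x3 uint8, red, green, blue); there is no depth.
- imaging.camera_info(name): a dict with "intrinsics" (3x3 intrinsics, pixels), "k1" (the pictures are not rectified: a ray, as slopes to the right and down, at radius r is drawn at 1 + k1 r^2 times it, then the intrinsics apply), "pose" (4x4, takes a point from camera to world coordinates); the wrist camera has in their place "mount" (4x4, takes a point from camera to tool coordinates, whose origin is the TCP and whose axes are the flange's). Camera axes: x right, y down, z forward; pixel columns grow to the right and rows downward; lengths in mm; the calibration is good to about 2 mm. A picture is of the moment at which its call begins: read the wrist's pose just before it. camera_info takes no time and is no camera call.
- order.finish_job(): hands the job in; it is judged then, once.
The state is a dict: "time": time; "joint_pos": joint angles; "joint_velocities": joint speeds; "effort": joint torques, N m; "eef_pos": TCP position; "orientation": TCP orientation; "wrist_force": force on the tool from outside, world axes, zero at the start; "torque": the same for the moment, N m; "gripper_width": finger opening in mm; "finger_force": force on a finger pad.
Only numpy, scipy, OpenCV 4.12 (cv2) and the standard library are available. Lean on these libraries where they do the work, as an engineer would, in place of code of your own. Each camera call takes 0.05 s, during which the arm holds its last target. There are 200 camera calls.

TASK

Prop up the display board with the gold hoop earrings (white panel): swing its spring-loaded leg by the red grip, up and over past the upright until it snaps into its lock, then let go so that the board stands tilted on the leg. Leave the other board, with the blue panel and silver rings, folded down.

Things in the scene. Friction and masses are not known exactly. Their poses are not given: they have to be found in the camera images.
- hoop_stand: Fixed steel base plate of the white-panel stand, 160 x 170 x 12 mm (x, y, z), turned up to 20 deg. Origin: centre of its underside, on the bench; -x is the front, roughly towards the robot, z up. Above it the board, 155 x 165 x 10 mm, lies level (underside z = 60 mm, earrings up to 102), front edge at x = -77 mm, hinged at its far edge (x = 78 mm). Leg pivot, along x: x = -86, y = 40, z = 20 mm.
- hoop_grip (a point): Middle of that leg's red grip: round, 12 mm thick, 52 mm long along the stand's x, 18 mm disc at its front end. In the stand's frame x = -117 mm; y = -47, z = 43 mm when folded. Pinch from above, fingers closing along the stand's y; it can turn between them. Its x axis is along the grip; axes equal the stand's when folded and turn with the leg about -x. Leg: flat bar 6 mm thick at x = -86 mm.
- hoop_leg (a joint): Leg angle q, rad. 0: folded, pointing to the stand's -y, 15 deg above level. Grows as the grip swings up and over to +y: grip at y = 40 - 90 cos(0.262+q), z = 20 + 90 sin(0.262+q) mm in the stand's frame. Upright at 1.309; stop (locked) at 1.55. A coil spring (about 0.35 N m when folded) pushes it back to 0 below 1.309, on to the stop above. Swinging takes up to 9 N at the grip.
- hoop_board (a joint): Tilt of the dark wooden board with white panel and gold hoops about its far edge, rad: 0 lying level, about 0.4 standing on the locked leg. 0.25 to 0.5 kg, swings freely, falls back if not held. A roller at the inner end of the grip's pin, under the board, lifts it from a leg angle of about 0.1 on.
- band_leg (a joint): Leg angle of the other stand, of the same build but with a blue panel and silver finger rings, rad: 0 folded (as it must stay), 1.55 locked.

How it is judged:
By the outcome, as a careful person would: the job done as asked, in the order asked, and still so for the second after the job is handed in, with the robot touching nothing.
It also fails if it takes over 37 s, if anything falls off the work surface, if the arm or the gripper's body presses on something with over 40 N, if the wrist force passes 120 N, or if a joint passes its speed limit or range.

## Working session

There is one attempt and no reset: what is moved stays moved. The work goes in short steps, Python scripts to look and compute and a shell command to move; the robot and the scene stay as the last step left them, time stands still between calls to the robot, and variables do not carry over. Pictures are saved under pics/ and viewed, at most 10 in all, crops included, and the job is handed in when it is done.

```bash
mkdir -p pics
python3 - <<'E'
from station import telemetry, imaging
import cv2,numpy as np
s=telemetry.state();print(s['time'],s['eef_pos'],s['orientation'])
a=[]
for n in('scene','side'):
    i=imaging.capture(n);np.save(f'pics/{n}.npy',i);a.append(i)
    c=imaging.camera_info(n);print(n,np.round(c['intrinsics'],1).tolist(),c['k1'],np.round(c['pose'],3).tolist())
    cv2.imwrite(f'pics/{n}0.png',i[:,:,::-1])
print(np.round(imaging.camera_info('wrist')['mount'],3).tolist(),imaging.camera_info('wrist')['intrinsics'])
E
```

```text
0.0 [243.11652108 575.49826934 214.06835938] [-1.72976200e-04  1.98567994e-01  9.80086951e-01 -5.38044429e-04]
scene [[504.4, 0.0, 277.5], [0.0, 504.4, 204.8], [0.0, 0.0, 1.0]] -0.047259400880206276 [[0.722, 0.448, -0.528, 1161.124], [0.692, -0.486, 0.534, -560.218], [-0.018, -0.75, -0.661, 732.585], [0.0, 0.0, 0.0, 1.0]]
side [[442.5, 0.0, 272.6], [0.0, 442.5, 212.1], [0.0, 0.0, 1.0]] -0.07419345290347884 [[-0.788, -0.407, 0.461, 253.892], [-0.615, 0.547, -0.568, 433.322], [-0.021, -0.732, -0.681, 611.124], [0.0, 0.0, 0.0, 1.0]]
[[-0.0, -0.968, -0.25, 69.045], [1.0, -0.0, 0.0, 0.956], [-0.0, -0.25, 0.968, -170.257], [0.0, 0.0, 0.0, 1.0]] [[303.91081556   0.         278.06843419]
 [  0.         303.91081556 213.04264906]
 [  0.           0.           1.        ]]
```

View pics/scene0.png

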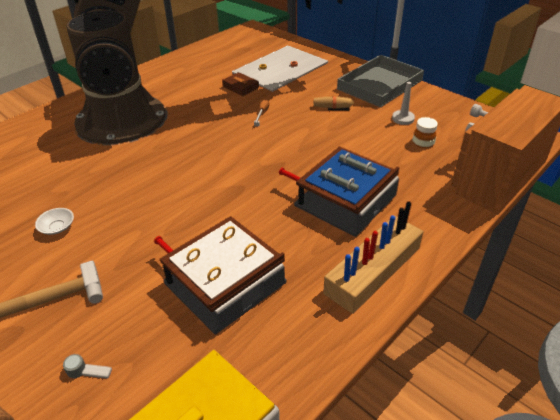

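View pics/side0.png

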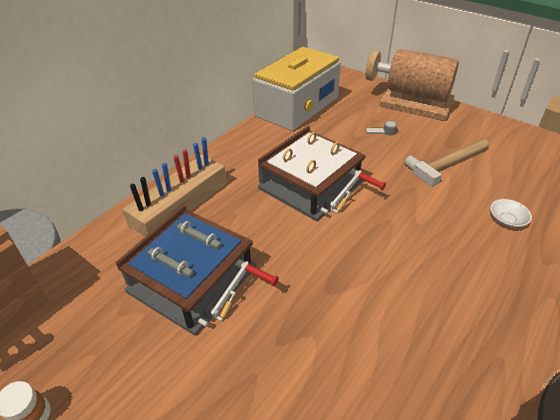

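The white-panel stand sits at about (222,258) in scene and (312,160) in side. Its red grip runs about (157,240)-(172,252) in scene and (362,177)-(383,184) in side.

```bash
cat > h.py <<'E'
import cv2,numpy as np
from station import imaging
from scipy.spatial.transform import Rotation as R
def rays(n,uv,s=None):
    c=imaging.camera_info(n);K=np.array(c['intrinsics'])
    uv=np.asarray(uv,float).reshape(-1,1,2)
    p=cv2.undistortPoints(uv,K,np.array([c['k1'],0,0,0.]))[:,0]
    d=np.c_[p,np.ones(len(p))]
    if 'pose' in c:T=np.array(c['pose'])
    else:
        T=np.eye(4);q=s['orientation'];T[:3,:3]=R.from_quat([q[1],q[2],q[3],q[0]]).as_matrix();T[:3,3]=s['eef_pos'];T=T@np.array(c['mount'])
    return T[:3,3],d@T[:3,:3].T
def plane(n,uv,z,s=None):
    o,d=rays(n,uv,s);return o+d*((z-o[2])/d[:,2])[:,None]
def tri(r1,r2):
    (o1,d1),(o2,d2)=r1,r2;d1=d1/np.linalg.norm(d1);d2=d2/np.linalg.norm(d2)
    t=np.linalg.lstsq(np.c_[d1,-d2],o2-o1,rcond=None)[0];a=o1+t[0]*d1;b=o2+t[1]*d2
    return (a+b)/2,np.linalg.norm(a-b)
def blobs(m,mn=30):
    n,l,st,c=cv2.connectedComponentsWithStats(m.astype(np.uint8));return [(l==i,st[i,4],c[i]) for i in range(1,n) if st[i,4]>=mn]
def red(i):
    h=cv2.cvtColor(i,cv2.COLOR_RGB2HSV);return ((h[...,0]<4)|(h[...,0]>174))&(h[...,1]>190)&(h[...,2]>90)
def white(i):
    h=cv2.cvtColor(i,cv2.COLOR_RGB2HSV);return (h[...,1]<50)&(h[...,2]>170)
E
python3 - <<'E'
from h import *
tip={}
for n,c0,g0 in(('scene',(222,258),(165,246)),('side',(312,160),(373,181))):
    i=np.load(f'pics/{n}.npy')
    m=white(i);m=cv2.morphologyEx(m.astype(np.uint8),cv2.MORPH_OPEN,np.ones((5,5)))
    b=min(blobs(m,500),key=lambda b:np.hypot(*(b[2]-c0)))
    ct=max(cv2.findContours(b[0].astype(np.uint8),0,1)[0],key=len)[:,0]
    P=plane(n,cv2.convexHull(ct)[:,0],71)[:,:2].astype(np.float32)
    print(n,'panel',b[1],b[2],cv2.minAreaRect(P),np.round(cv2.boxPoints(cv2.minAreaRect(P))).tolist())
    for g in blobs(red(i),20):
        ys,xs=np.where(g[0]);pts=np.c_[xs,ys].astype(float)
        v=np.linalg.svd(pts-pts.mean(0),full_matrices=False)[2][0];t=(pts-pts.mean(0))@v
        e=[pts.mean(0)+v*t.min(),pts.mean(0)+v*t.max()]
        print(' red',g[1],g[2].round(1),np.round(e,1).tolist(),plane(n,e,43).round(0).tolist())
E
```

```text
scene panel 2872 [223.48850975 260.20821727] ((654.78857421875, -194.50350952148438), (137.7237091064453, 124.02245330810547), 86.4144287109375) [[589.0, -259.0], [712.0, -267.0], [721.0, -130.0], [597.0, -122.0]]
 red 81 [288.3 174. ] [[280.0, 170.0], [298.6, 178.9]] [[533.0, 86.0, 43.0], [585.0, 90.0, 43.0]]
 red 57 [371.3 245. ] [[374.8, 231.7], [367.8, 258.0]] [[805.0, 68.0, 43.0], [836.0, 3.0, 43.0]]
 red 106 [162.9 244.3] [[155.9, 238.0], [170.8, 251.3]] [[504.0, -233.0, 43.0], [554.0, -235.0, 43.0]]
side panel 1953 [312.51510497 160.09626216] ((656.5947265625, -196.62484741210938), (140.8162078857422, 124.47537994384766), 86.67219543457031) [[590.0, -263.0], [715.0, -271.0], [723.0, -130.0], [599.0, -123.0]]
```

```bash
python3 -m crank '[[0,0,0,0,0,-0.8,-1],[0,0,0,0,0,-0.8,-1],[0,0,0,0,0,-0.8,-1],[-0.6,-0.6,0,0,0,0,-0.5],[-0.7,-0.9,0,0,0,0,-0.1],[-0.7,-1,0,0,0,0,-0.1],[-0.7,-1,0,0,0,0,-0.1],[-0.7,-1,0,0,0,0,-0.1],[-0.7,-1,0,0,0,0,-0.1],[-0.7,-1,0,0,0,0,-0.1],[-0.7,-1,0,0,0,0,-0.1],[-0.7,-1,0,0,0,0,-0.1]]' && python3 -m crank '[[-0.6,-1,0,0,0,0,-0.1],[-0.3,-1,0,0,0,0,-0.1],[-0.2,-1,0.1,0,0,0,-0.1],[-0.2,-1,0.1,0,0,0,-0.1],[-0.2,-1,0.2,0,0,0,-0.1],[-0.2,-1,0.2,0,0,0,-0.1],[-0.2,-1,0.2,0,0,0,-0.1],[-0.2,-1,0.2,0,0,0,-0.1],[-0.2,-1,0.2,0,0,0,-0.1],[-0.2,-0.8,0.2,0,0,0,-0.1],[0,-0.3,0,0,0,0,-0.1],[0,0,0,0,0,0,-0.1]]'
python3 - <<'E'
from h import *
from station import telemetry
s=telemetry.state();i=imaging.capture('wrist');np.save('pics/w1.npy',i)
cv2.imwrite('pics/w1.png',i[:,:,::-1])
print(s['time'],s['eef_pos'],s['orientation'],s['gripper_width'])
for g in blobs(red(i),40):
    ct=max(cv2.findContours(g[0].astype(np.uint8),0,1)[0],key=len)
    P=plane('wrist',ct[:,0],43,s)[:,:2].astype(np.float32)
    print(g[1],g[2],cv2.minAreaRect(P),np.round(cv2.boxPoints(cv2.minAreaRect(P))).tolist())
E
```

```text
time: 1.6
eef_pos: [469.3, 218.9, 214.5]
orientation: [-0.0, 0.032, 0.999, 0.0]
wrist_force: [0.4, 0.7, 0.1]
gripper_width: 52.1
finger_force: 0.0
time: 3.1
eef_pos: [542.1, -189.3, 158.5]
orientation: [-0.0, 0.033, 0.999, 0.0]
wrist_force: [0.2, 0.1, 0.2]
gripper_width: 52.5
finger_force: 0.0
3.1 [ 542.09213177 -189.2741533   158.51903849] [-2.59196956e-04  3.28194209e-02  9.99461243e-01  2.06603453e-04] 52.46300850067384
521 [228.65834933 204.56621881] ((536.6096801757812, -235.94273376464844), (14.292644500732422, 57.4819221496582), 86.33232116699219) [[507.0, -241.0], [565.0, -245.0], [566.0, -231.0], [508.0, -227.0]]
226 [557.33628319 214.61504425] ((563.7755126953125, 86.86721801757812), (60.33562469482422, 5.1804890632629395), 9.478515625) [[534.0, 84.0], [534.0, 79.0], [594.0, 89.0], [593.0, 94.0]]
```

View pics/w1.png

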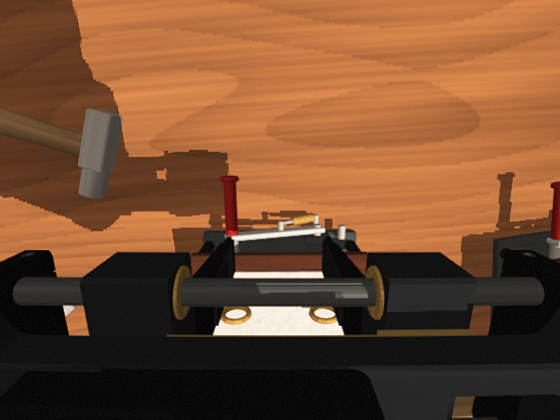

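```bash
python3 -m crank '[[0.15,-0.6,0,0,0,0,-0.1],[0,-0.57,0,0,0,0,-0.1],[0,0,0.8,0,0,0,-0.1],[0,0,0.8,0,0,0,-0.1],[0,0,0.8,0,0,0,-0.1],[0,0,0.6,0,0,0,-0.1],[0,0,0.36,0,0,0,-0.1],[0,0,0,0,0,0,-0.1],[0,0,0,0,0,0,1],[0,0,0,0,0,0,1],[0,0,0,0,0,0,1],[0,0,0,0,0,0,1]]' 
python3 -m crank '[[0,0,0,0,0,0,1],[0,0,0,0,0,0,1]]'
python3 - <<'E'
from h import *
from station import telemetry
i=imaging.capture('side');i2=imaging.capture('wrist')
o=np.hstack([cv2.resize(i[120:260,270:450],None,fx=2.2,fy=2.2),cv2.resize(i2,(400,308))])
cv2.imwrite('pics/g1.png',o[:,:,::-1]);print(o.shape,telemetry.state()['eef_pos'])
E
```

```text
time: 4.65
eef_pos: [533.5, -235.6, 24.5]
orientation: [0.0, 0.032, 0.999, -0.0]
wrist_force: [1.1, 0.7, 0.2]
gripper_width: 17.6
finger_force: 0.0
time: 4.9
eef_pos: [533.5, -235.0, 24.4]
orientation: [-0.0, 0.032, 0.999, 0.0]
wrist_force: [1.1, 4.2, 3.5]
gripper_width: 11.0
finger_force: 30.0
(308, 796, 3) [ 533.43739217 -234.95487586   24.32301012]
```

View pics/g1.png

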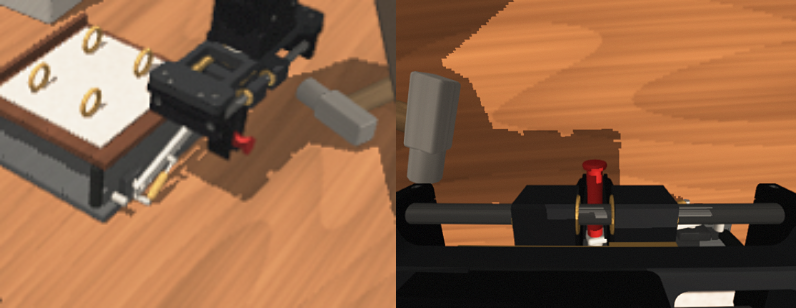

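The fingers hold the grip: opening 11 mm, pad force 30 N, and the red grip is visible between the pads. Next is the arc.

```bash
python3 -m crank '[[0,0.042,-0.139,0,0,0,1],[0,0.051,-0.136,0,0,0,1],[0,0.06,-0.132,0,0,0,1],[0,0.068,-0.128,0,0,0,1],[0,0.076,-0.124,0,0,0,1],[0,0.084,-0.118,0,0,0,1],[0,0.092,-0.113,0,0,0,1],[0,0.099,-0.107,0,0,0,1],[0,0.105,-0.1,0,0,0,1],[0,0.112,-0.093,0,0,0,1],[0,0.117,-0.086,0,0,0,1],[0,0.123,-0.078,0,0,0,1]]'
python3 - <<'E'
from h import *
from station import telemetry
i=imaging.capture('side');i2=imaging.capture('wrist')
o=np.hstack([cv2.resize(i[100:240,250:430],None,fx=2.2,fy=2.2),cv2.resize(i2,(400,308))])
cv2.imwrite('pics/g2.png',o[:,:,::-1]);s=telemetry.state();print(s['eef_pos'],s['wrist_force'],s['torque'])
E
```

```text
time: 6.5
eef_pos: [536.0, -196.7, 80.6]
orientation: [0.001, 0.032, 0.999, -0.002]
wrist_force: [-10.4, -16.7, 14.2]
gripper_width: 11.0
finger_force: 30.0
[ 535.95686322 -196.29746472   80.86529376] [-10.72814071 -15.03125453  14.05913308] [-2.8098948   1.90848346  0.02538894]
```

View pics/g2.png

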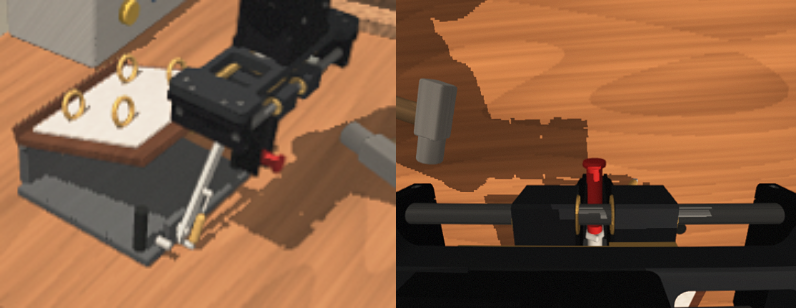

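The leg is at about 59° and the board is lifting. The tool is pushed outward with about 20 N, so I'll widen the radius by about 2 mm and carry on over the top.

```bash
python3 -m crank '[[0,0.107,-0.1,0,0,0,1],[0,0.122,-0.081,0,0,0,1],[0,0.135,-0.063,0,0,0,1],[0,0.139,-0.054,0,0,0,1],[0,0.141,-0.035,0,0,0,1],[0,0.143,-0.026,0,0,0,1],[0,0.144,-0.017,0,0,0,1],[0,0.145,-0.007,0,0,0,1]]'
python3 - <<'E'
from station import telemetry
s=telemetry.state();print(s['wrist_force'],s['torque'])
E
```

```text
time: 7.6
eef_pos: [538.9, -151.5, 94.7]
orientation: [0.0, 0.032, 0.999, -0.0]
wrist_force: [-2.9, -4.3, 6.8]
gripper_width: 10.7
finger_force: 30.0
[-2.91220448 -4.29449154  6.78814708] [-0.92972014  0.56848331  0.06395556]
```

```bash
python3 -m crank '[[0,0.14,0,0,0,0,1],[0,0.14,0.01,0,0,0,1],[0,0.14,0.02,0,0,0,1],[0,0.14,0.03,0,0,0,1],[0,0.08,0.02,0,0,0,1],[0,0,0,0,0,0,1]]'
python3 - <<'E'
from h import *
from station import telemetry
i=imaging.capture('side');i2=imaging.capture('scene')
o=np.hstack([cv2.resize(i[100:240,250:430],None,fx=2.2,fy=2.2),cv2.resize(i2[170:324,110:310],None,fx=2,fy=2)])
cv2.imwrite('pics/g3.png',o[:,:,::-1]);s=telemetry.state();print(s['eef_pos'],s['wrist_force'],s['torque'])
E
```

```text
time: 8.35
eef_pos: [540.4, -126.7, 90.6]
orientation: [-0.0, 0.032, 0.999, -0.001]
wrist_force: [-5.6, -8.8, 4.8]
gripper_width: 11.3
finger_force: 30.0
[ 540.3941464  -126.69312981   90.58162472] [-5.07307754 -8.27623281  5.48909542] [-1.66791099  0.82266227  0.02637335]
```

View pics/g3.png

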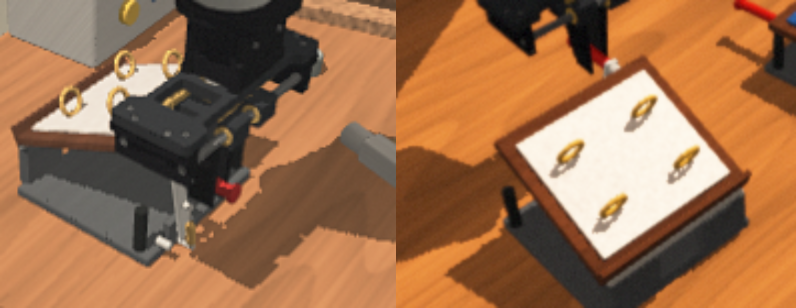

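The board is raised and the grip is at y≈21.4 mm past the pivot, right at the stop. I'll give it one more small push to confirm, then release and retreat upward.

```bash
python3 -m crank '[[0,0.06,0.02,0,0,0,1],[0,0,0,0,0,0,1]]'; python3 -m crank '[[0,-0.05,0,0,0,0,0.4],[0,0,0,0,0,0,0.2],[0,0,0,0,0,0,0.2],[0,0,0,0,0,0,0.2],[0,0,-0.2,0,0,0,0.2],[0,0,-0.6,0,0,0,0.2],[0.2,0,-1,0,0,0,0.2],[0.4,0,-1,0,0,0,0.2],[0.4,0,-1,0,0,0,0.2],[0.4,0,-0.6,0,0,0,0.2],[0,0,0,0,0,0,0.2],[0,0,0,0,0,0,0.2]]'
python3 - <<'E'
from h import *
from station import telemetry
i=imaging.capture('side');i2=imaging.capture('scene')
o=np.hstack([cv2.resize(i[100:240,250:430],None,fx=2.2,fy=2.2),cv2.resize(i2[140:294,110:310],None,fx=2,fy=2)])
cv2.imwrite('pics/g4.png',o[:,:,::-1]);s=telemetry.state();print(s['eef_pos'],s['wrist_force'],s['torque'])
E
```

```text
time: 8.7
eef_pos: [540.6, -126.4, 90.5]
orientation: [0.0, 0.032, 0.999, -0.002]
wrist_force: [-11.0, -24.4, 12.1]
gripper_width: 11.5
finger_force: 30.0
time: 10.2
eef_pos: [484.8, -121.9, 265.1]
orientation: [-0.0, 0.032, 0.999, 0.0]
wrist_force: [0.3, -0.0, -0.7]
gripper_width: 38.4
finger_force: 0.0
[ 484.75960229 -121.83111295  264.61276161] [-0.65906434  0.18295399 -0.22281136] [0.06616191 0.01802958 0.00372079]
```

View pics/g4.png

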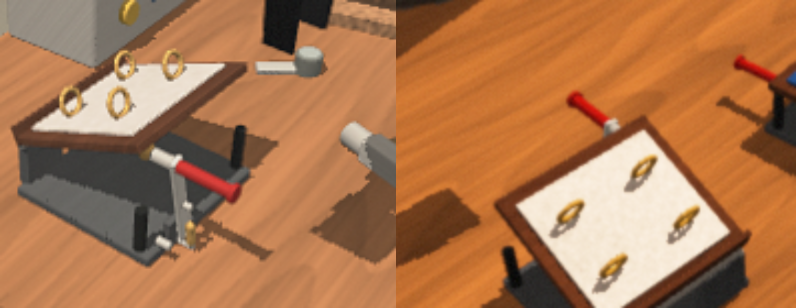

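The push met the hard stop, with force rising to 24 N and no motion. After release the leg stays past upright with the board tilted on it, the gripper is clear, and the blue stand is still folded.

```bash
python3 -c "
from station import order
print(order.finish_job())"
```

```text
the job is handed in; nothing more can be done
None
```

The white-panel board with the gold hoops now stands tilted on its locked leg. The blue board is still folded, the gripper is clear of both, and the job was handed in at about 10 s.

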